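Load the contact grill, close it and set the heat slide to full

TASK

Make a toasted sandwich: take the caramel sandwich from the cutting board and lay it flat in the middle of the contact grill's lower plate, then gently lower the lid until it is fully closed, and then push the red heat slide on the sloped front panel all the way to its end stop at the red-square end. Leave the caramel jar and the slice of toast on the board where they are.

Things in the scene. Friction and masses are not known exactly. Their poses are not given: they have to be found in the camera images.
- sandwich_mid (a point): Centre of the loose caramel sandwich lying flat on the 18 mm thick wooden board (board on the robot's left or right, grill on the other side): brown bread bar with dark filling, 100 mm long (its x), 52 wide (its y), 30 thick (its z, up), about 0.11 kg; the point is 15 mm above its underside. Its long axis points away from the robot within about 0.5 rad.
- plate_mid (a point): Middle of the top of the fixed grill's dark lower plate, 85 mm above the worktop, 180 (x) by 220 mm (y). x points level from the grill's front panel to its rear hinge, y left seen from the robot, z up; the front faces the robot within 0.2 rad. Closed, the lid leaves 36 mm free above the plate; half-open it hangs over the plate: lean the tool back towards the robot there (20 to 45 degrees).
- lid (a joint): Angle of the grill's steel lid: 0 closed (level), grows as it opens upward, at most 1.15 rad; it starts half-open at 0.85 to 1.05 rad. The hinge is stiff: the lid stays where it is left and needs about 1 to 3 N at its handle, square to the lid, to be pushed down.
- lid_hinge (a point): Middle of the lid's hinge line, at the grill's rear, 115 mm behind the plate's middle and 121 mm above the worktop; the hinge line runs along the grill's y.
- lid_handle (a point): Middle of the lid's handle, a black round bar 18 mm thick, 170 mm long, along the grill's y, 26 mm clear of the lid's front edge on two arms 75 mm either side of its middle. In the lid's frame (z square to the lid) it lies 245 mm in front of the hinge line and 28 mm up. Closed, it overhangs the front panel, 149 mm above the worktop. Push it down from above.
- heat_slide (a joint): Position of the heat slide along its track: 0 at the white-square end, 0.08 m at the end stop at the red-square end (it moves along the grill's -y, to the right seen from the robot). It starts between 0 and 0.035 and needs about 2.5 N to move; it stays where it is left.
- heat_grip (a point): Centre of the heat slide's red grip, 26 mm (its x, up the slope) by 18 (its y, along the track) by 34 (its z, square to the panel); its outer end is 17 mm from this point along z, the panel 18 mm the other way. The panel's outward normal (z) leans 32 degrees from vertical towards the robot. The closed lid's handle is above it, so come in along the normal.
- jar_mid (a point): Centre of the jar of caramel (68 mm across, 85 mm high) standing on the rear half of the board; to be left alone.
- toast_mid (a point): Centre of the loose slice of toast (85 x 85 x 14 mm) with dark caramel on top, lying on the rear half of the board; to be left alone.
Things that resemble listed ones, but are neither listed nor needed, are in the scene too. Leave any white look-alike of the part that bears sandwich_mid alone.

How it is judged:
By the outcome, as a careful person would: the job done as asked, in the order asked, and still so for the second after the job is handed in, with the robot touching nothing.
It also fails if it takes over 67 s, if anything falls off the work surface, if the arm or the gripper's body presses on something with over 40 N, if the wrist force passes 120 N, or if a joint passes its speed limit or range.

ROBOT

A 7-joint arm with a two-finger parallel gripper is mounted at the origin on the work surface. World frame = base frame: x ahead of the robot, y to its left, z up, the work surface at z = 0. Lengths are in m, angles in rad, forces in N, time in s.
With the tool pointing down it reaches from about 0.425 to 0.825 m from the base axis. Payload 3.6 kg.
Tool frame: the origin (TCP) lies where the fingers leave the gripper's body, on its centre line; the fingertips stand 73 mm ahead of it and the grasp point (between the pads) lies 54 mm ahead of it; z points along the fingers, y is the line along which they close (so a half turn about z gives the same grasp; the last joint's range is limited). The gripper opens to 85 mm and grips with 20 to 120 N. Pads are 22 mm wide; open, the fingers measure 114 mm over their backs; the gripper's body (76 mm by 85 mm) begins 54 mm behind the grasp point. The pads swing forward as they close: fully open they stand 13 mm farther back than shut.
Start: joints at [-1.333, 0.615, -0.013, 1.423, 0.008, 1.103, -0.04], TCP at [0.169, 0.627, 0.304] pointing down, gripper open.
Joint ranges: [-3.12, 3.12], [-0.3, 2.06], [-1.34, 1.32], [0.26, 2.42], [-1.36, 4.5], [0.01, 1.98], [-2.84, 2.84]. Speed limits (rad/s): [2.79, 2.79, 3.14, 3.14, 3.14, 3.14, 3.14].

INTERFACE

Orientations are given as a unit quaternion [x, y, z, w].
In Python, from station import arm, snapshot, camera_info, ticket gives the robot as it stands. Calls block until the motion is done:
- arm.movep(position, orientation): joint-space move of the TCP to a pose.
- arm.line_to(position, velocity=0.15, ori=None): straight line of the TCP; ori=None keeps the orientation; velocity is the mean speed in m/s.
- arm.move_j(angles): joint-space move.
- arm.move_gripper(opening, effort=None): opening from 0.0 (shut) to 1.0 (fully open); effort is the grip in N (None keeps the last); returns when the fingers have stopped.
- arm.pause(seconds).
- arm.ik(position, orientation): joint angles nearest the present ones, or None.
- snapshot(name): name is "scene" or "top"; returns the picture (400x640x3 uint8, blue, green, red); there is no depth.
- camera_info(name): a dict with "fx", "fy", "cx", "cy" (pixels), "R" (3x3) and "t" (3): a world point X has camera coordinates R X + t. Camera axes: x right, y down, z forward; pixel columns grow to the right and rows downward; lengths in m; the calibration is good to about 2 mm. A picture is of the moment at which its call begins. camera_info takes no time and is no camera call.
A pose or a line that the arm cannot do raises arm.MotionError and nothing moves.
- ticket.finish_job(): hands the job in; it is judged then, once.
Readings, each from a call of its own:
- arm.read_time(): time.
- arm.read_joint_positions(): joint angles.
- arm.read_dq(): joint speeds.
- arm.read_effort(): joint torques, N m.
- arm.read_tool_pos(): TCP position.
- arm.read_eef_rot(): TCP orientation.
- arm.read_ft_force(): force on the tool from outside, world axes, zero at the start.
- arm.read_wrist_torque(): the same for the moment, N m.
- arm.read_opening(): opening from 0.0 (shut) to 1.0 (fully open).
- arm.read_finger_force(): force on a finger pad.
Only numpy, scipy, OpenCV 4.12 (cv2) and the standard library are available. Lean on these libraries where they do the work, as an engineer would, in place of code of your own. Each camera call takes 0.05 s, during which the arm holds its last target. There are 200 camera calls.

## Working session

There is one attempt and no reset: what is moved stays moved. The work goes in short steps, each a Python script; the robot and the scene stay as the last script left them, time stands still between calls to the robot, and variables do not carry over. Pictures are saved under pics/ and viewed, at most 13 in all, crops included, and the job is handed in when it is done.

```bash
ls; mkdir -p pics; python3 - <<'E'
from station import *
import cv2
for n in("scene","top"):
    cv2.imwrite(f"pics/{n}0.png",snapshot(n)); c=camera_info(n); print(n,c)
print(arm.read_tool_pos(),arm.read_eef_rot(),arm.read_time())
E
```

```text
pics
scene {'fx': 364.4015396747464, 'fy': 364.4015396747464, 'cx': 326.3275059415642, 'cy': 208.18707574785998, 'R': array([[ 0.72751372,  0.68602766,  0.0094783 ],
       [ 0.47878583, -0.49774756, -0.72319534],
       [-0.49141421,  0.53067261, -0.6905785 ]]), 't': array([-0.33770844, -0.18916775,  1.37734306])}
top {'fx': 402.7630170148885, 'fy': 402.7630170148885, 'cx': 322.552269907182, 'cy': 207.97812675202343, 'R': array([[ 0.06965338, -0.99756351, -0.00392959],
       [-0.97228346, -0.06700587, -0.22399795],
       [ 0.22318888,  0.01942288, -0.97458169]]), 't': array([-0.10621599,  0.52999332,  1.23443251])}
[0.1693508  0.62701395 0.3028543 ] [ 1.31510486e-01  9.91314094e-01 -1.15671485e-03 -1.48857292e-04] 0.1
```

View pics/scene0.png

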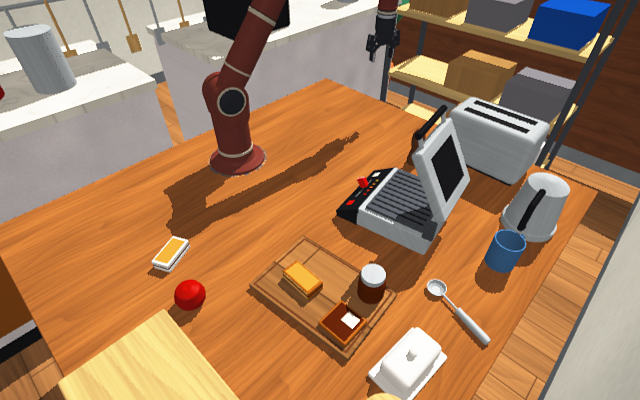

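View pics/top0.png

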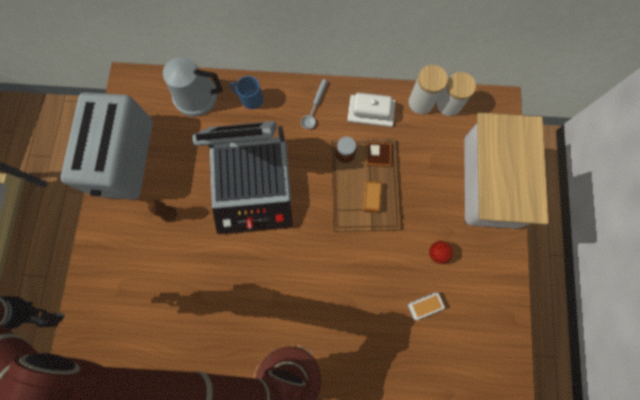

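Scene view: the board has an orange-brown bar at (302,278), with the jar at (372,282) and the toast at (343,322). The grill is at (400,205), its slide's red grip at (363,183). Top view: bar at (373,196), grill at (250,180), red grip at (249,224).

Sandwich candidates: the bar on the board, top (373,196); the white-cased look-alike on the worktop, top (427,306); the toast, top (378,153). By the description it is the bar on the board, and I'll check that in a close crop.

```bash
cat > h.py <<'E'
import numpy as np, cv2
from station import *
from scipy.spatial.transform import Rotation as Rt
def ray(n,px):
    c=camera_info(n);R=np.array(c["R"]);t=np.array(c["t"])
    d=R.T@np.array([(px[0]-c["cx"])/c["fx"],(px[1]-c["cy"])/c["fy"],1]);return -R.T@t,d/np.linalg.norm(d)
def onz(n,px,z):
    o,d=ray(n,px);return o+d*(z-o[2])/d[2]
def tri(p1,p2):
    (a,u),(b,v)=ray("scene",p1),ray("top",p2)
    s=np.linalg.lstsq(np.c_[u,-v],b-a,rcond=None)[0]
    A,B=a+u*s[0],b+v*s[1];return (A+B)/2,np.linalg.norm(A-B)
def proj(n,X):
    c=camera_info(n);p=np.array(c["R"])@X+np.array(c["t"]);return np.array([c["fx"]*p[0]/p[2]+c["cx"],c["fy"]*p[1]/p[2]+c["cy"]])
E
python3 - <<'E'
from h import *
t=cv2.imread("pics/top0.png");s=cv2.imread("pics/scene0.png")
a=cv2.resize(t[110:240,190:410],None,fx=3.6,fy=3.6,interpolation=2)
cv2.imwrite("pics/c1.png",a)
b=cv2.resize(s[100:350,250:480],None,fx=2.4,fy=2.4,interpolation=2)
cv2.imwrite("pics/c2.png",b)
E
```

```text
(no output)
```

View pics/c1.png

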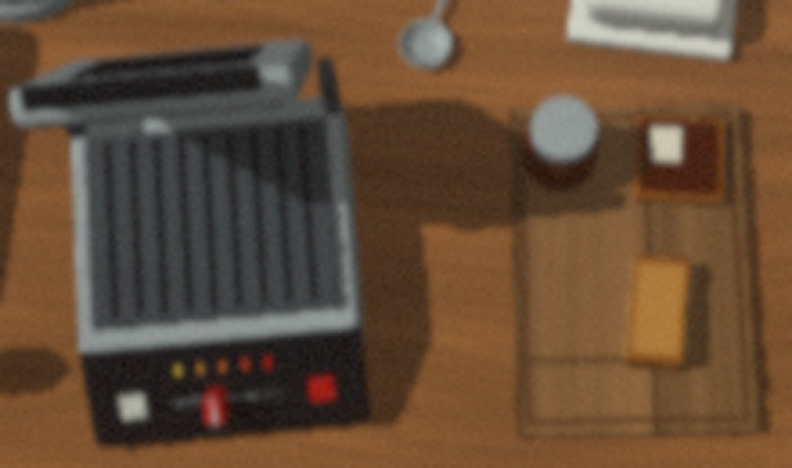

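View pics/c2.png

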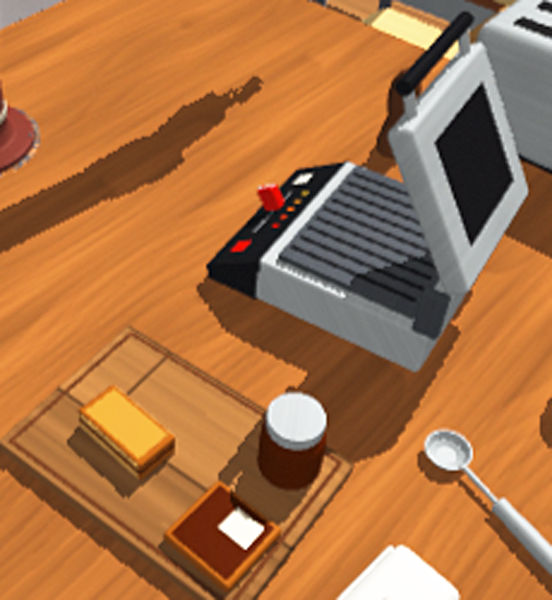

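The crops confirm the choice: a brown bar at c1 (660,310) and c2 (127,428) with a dark filling line and no white case. The white square, red square and red grip on the panel are at c1 (132,407), (321,389) and (214,407).

```bash
cat > m.py <<'E'
from h import *
t=cv2.imread("pics/top0.png")
T=lambda x,y:(190+x/3.6-.36,110+y/3.6-.36); S=lambda x,y:(250+x/2.4-.3,100+y/2.4-.3)
print("cams",ray("top",(0,0))[0],ray("scene",(0,0))[0])
w,e=tri(S(303,179),T(132,407)); r,e2=tri(S(241,246),T(321,389)); print("white",w,e,"red",r,e2)
d=w-r; print("dist",np.linalg.norm(d),"yaw",np.arctan2(-d[0],d[1]))
print("grip top",tri(S(269,190),T(214,403)))
P=np.array([onz("top",T(*p),.085) for p in[(92,328),(348,304),(332,120),(84,138)]]); print("plate",P)
print("L",[np.linalg.norm(P[i]-P[(i+1)%4]) for i in range(4)],"front yaw",np.arctan2(*( (P[1]-P[0])[[0,1]]*[1,-1])))
for p in[(92,328),(348,304)]:pass
print("hand-y",tri(S(403,85),T(258,78)),"alt",tri(S(403,85),T(280,50)))
print("hand+y",tri(S(467,18),T(25,98)),"alt",tri(S(467,18),T(80,68)))
# sandwich
h=cv2.cvtColor(t,cv2.COLOR_BGR2HSV); print(h[196,373],h[150,378],h[200,345],h[205,390])
m=cv2.inRange(h,(8,170,110),(25,255,255)); m[:170]=0;m[215:]=0;m[:,:350]=0;m[:,395:]=0
n,l,st,ce=cv2.connectedComponentsWithStats(m);i=1+np.argmax(st[1:,4]);print(st[i],ce[i])
c=max(cv2.findContours((l==i).astype(np.uint8),0,1)[0],key=cv2.contourArea)
W=np.array([onz("top",p[0],.048)[:2] for p in c],np.float32)
print("sand",cv2.minAreaRect(W*1000),onz("top",ce[i],.04))
E
python3 m.py
```

```text
cams [ 0.24719043 -0.09442077  1.32135535] [ 1.01310431 -0.59339868  0.81755917]
white [0.47013422 0.23821944 0.04511359] 0.0018389194721197264 red [0.49810561 0.07058155 0.0452218 ] 0.0016883285858482317
dist 0.16995550386189193 yaw 0.16533289967446657
grip top (array([0.47254444, 0.15819   , 0.07371338]), np.float64(0.0013563404618707577))
plate [[0.53037966 0.27096646 0.085     ]
 [0.56758127 0.04822037 0.085     ]
 [0.73891583 0.07826575 0.085     ]
 [0.70627253 0.30116785 0.085     ]]
L [np.float64(0.22583131202074738), np.float64(0.17394900211852254), np.float64(0.22527967496605855), np.float64(0.1784668798650843)] front yaw 0.16548616321797097
hand-y (array([0.66314143, 0.09813097, 0.34875821]), np.float64(0.0015361788698718968)) alt (array([0.67596883, 0.07929221, 0.36431981]), np.float64(0.005219697090767201))
hand+y (array([0.63751935, 0.26460866, 0.34729246]), np.float64(0.002672312738570549)) alt (array([0.65495773, 0.2216989 , 0.36968326]), np.float64(0.005442537859103539))
[ 16 167 174] [ 25  40 180] [ 15 144 126] [ 15 138 116]
[363 181  19  31 195] [372.29230769 197.29230769]
sand ((590.24462890625, -228.69886779785156), (51.65673065185547, 100.7020492553711), 86.54158782958984) [ 0.58776625 -0.22927707  0.04      ]
```

```bash
cat >> h.py <<'E'
YG=.165; PM=np.array([.6355,.1765,.085]); GX=np.array([np.cos(YG),np.sin(YG),0]); GY=np.array([-np.sin(YG),np.cos(YG),0]); Z=np.array([0,0,1.])
SW=np.array([.590,-.229,.033]); SY=-.06
def G(x,y,z): return PM*[1,1,0]+GX*x+GY*y+Z*z      # grill frame, z above worktop
def ori(t,yaw,s=1):
    z=np.array([np.sin(t)*np.cos(yaw),np.sin(t)*np.sin(yaw),-np.cos(t)]);y=s*np.array([-np.sin(yaw),np.cos(yaw),0])
    return np.c_[np.cross(y,z),y,z]
q=lambda M:Rt.from_matrix(M).as_quat()
def tcp(p,M,ahead): return np.asarray(p)-M[:,2]*ahead
def bar(psi): return np.array([.115-.2466*np.cos(psi),.121+.2466*np.sin(psi)])
def tip(psi,over=0):
    s=np.clip((psi-.6)/.5,0,1);b=bar(psi)
    return G(b[0]+s*(.009*np.sin(psi)+.011),0,b[1]+.009*np.cos(psi*s)-over)
E
python3 - <<'E'
from h import *
T=np.radians(35)
for s in(1,-1):
  for n,p,M,a in[("pick",SW+[0,0,.010],ori(T,SY,s),.054),("pre",SW+[0,0,.13],ori(T,SY,s),.054),("in",G(0,0,.11),ori(T,YG,s),.054),("in0",G(-.15,0,.2),ori(T,YG,s),.054),
   ("lidpre",tip(1.157)+[0,0,.05],ori(0,YG,s),.073),("lid0",tip(1.157),ori(0,YG,s),.073),("lid1",tip(.114),ori(0,YG,s),.073),
   ("sl0",G(-.153-.53*.010,.04,.045+.0085),ori(np.radians(32),YG,s),.073),("sl1",G(-.153-.53*.01,-.02,.045+.0085),ori(np.radians(32),YG,s),.073),("slpre",G(-.153-.53*.12,.04,.045+.1),ori(np.radians(32),YG,s),.073)]:
    j=arm.ik(tcp(p,M,a),q(M)); print(s,n,tcp(p,M,a).round(3),None if j is None else np.round(j,2))
E
```

```text
1 pick [ 0.559 -0.227  0.087] [ 1.01  1.03 -0.96  2.1   2.2   0.58 -0.01]
1 pre [ 0.559 -0.227  0.207] [ 0.81  0.62 -0.56  2.05  1.93  0.11  0.04]
1 in [0.605 0.171 0.154] [ 0.32  0.99 -1.15  2.03  1.9   0.95 -0.15]
1 in0 [0.457 0.147 0.244] [ 0.35  0.58 -1.15  2.33  1.76  0.75 -0.37]
1 lidpre [0.67  0.182 0.473] [-0.32  0.63  0.05  0.93 -0.03  1.58  1.46]
1 lid0 [0.67  0.182 0.423] [-0.31  0.63  0.03  1.06 -0.02  1.45  1.45]
1 lid1 [0.507 0.155 0.231] [-0.31  0.52 -0.04  1.86  0.03  0.76  1.37]
1 sl0 [0.435 0.184 0.115] None
1 sl1 [0.444 0.124 0.115] None
1 slpre [0.377 0.174 0.207] None
-1 pick [ 0.559 -0.227  0.087] [ 0.81  0.87 -0.58  2.1   2.66  0.36  2.55]
-1 pre [ 0.559 -0.227  0.207] [ 1.12  0.85 -1.15  2.04  1.69  0.56 -2.73]
-1 in [0.605 0.171 0.154] [-0.21  0.68 -0.2   2.04  2.26  0.29  2.33]
-1 in0 [0.457 0.147 0.244] [-0.42  0.35 -0.02  2.35  2.35  0.22  2.13]
-1 lidpre [0.67  0.182 0.473] [-0.59  0.7   0.75  0.95 -0.45  1.64 -1.42]
-1 lid0 [0.67  0.182 0.423] [-0.62  0.71  0.74  1.07 -0.45  1.51 -1.39]
-1 lid1 [0.507 0.155 0.231] [-0.76  0.6   0.66  1.87 -0.49  0.84 -1.26]
-1 sl0 [0.435 0.184 0.115] None
-1 sl1 [0.444 0.124 0.115] None
-1 slpre [0.377 0.174 0.207] None
```

```bash
python3 - <<'E'
from h import *
def orr(t,yaw,roll): return ori(t,yaw)@Rt.from_euler('z',roll).as_matrix()
for t in(20,25,32,40):
 for dy in(-.5,0,.5):
  for roll in(-90,-60,-30,0,30,60,90,120,150,180):
   M=orr(np.radians(t),YG+dy,np.radians(roll)); r=[]
   for h in(.012,.022):
    r+=[arm.ik(tcp(G(-.153-.53*h-.004,y,.045+.848*h-.003),M,.073),q(M)) is not None for y in(.045,0,-.02)]
   if any(r): print(t,dy,roll,"".join("01"[k] for k in r))
E
```

```text
20 -0.5 -90 111111
20 -0.5 -60 111111
20 -0.5 -30 111111
20 -0.5 0 111111
20 -0.5 30 111111
20 -0.5 60 111111
20 -0.5 90 111111
20 -0.5 120 111111
20 -0.5 150 111110
20 -0.5 180 111111
20 0 -90 111111
20 0 -60 111111
20 0 -30 111111
20 0 0 111111
20 0 30 111111
20 0 60 111111
20 0 90 111111
20 0 120 111111
20 0 150 111111
20 0 180 111111
20 0.5 -90 111111
20 0.5 -60 111111
20 0.5 -30 111111
20 0.5 0 111111
20 0.5 30 111111
20 0.5 60 111111
20 0.5 90 111111
20 0.5 120 111111
20 0.5 150 111111
20 0.5 180 111111
25 -0.5 -90 111111
25 -0.5 -60 111111
25 -0.5 -30 111111
25 -0.5 0 111111
25 -0.5 30 111111
25 -0.5 60 111111
25 -0.5 90 111111
25 -0.5 120 111111
25 -0.5 150 111111
25 -0.5 180 111111
25 0 -90 111111
25 0 -60 111111
25 0 -30 111111
25 0 0 111111
25 0 30 111111
25 0 60 111111
25 0 90 111111
25 0 120 111111
25 0 150 111111
25 0 180 111111
25 0.5 -90 111111
25 0.5 -60 111111
25 0.5 -30 111111
25 0.5 0 111111
25 0.5 30 111111
25 0.5 60 111111
25 0.5 90 111111
25 0.5 120 111111
25 0.5 150 111111
25 0.5 180 111111
32 -0.5 -90 111111
32 -0.5 -60 111111
32 -0.5 -30 111111
32 -0.5 0 111111
32 -0.5 30 111111
32 -0.5 60 111111
32 -0.5 90 111111
32 -0.5 120 111111
32 -0.5 150 111111
32 -0.5 180 111111
40 -0.5 -90 100100
40 -0.5 -60 100100
40 -0.5 -30 100100
40 -0.5 0 100100
40 -0.5 30 100100
40 -0.5 60 100100
40 -0.5 90 100100
40 -0.5 120 100100
40 -0.5 150 100100
40 -0.5 180 100100
```

```bash
cat >> h.py <<'E'
T=np.radians(28)
def st(m): print(m,round(arm.read_time(),1),arm.read_tool_pos().round(3),np.round(arm.read_ft_force(),1),round(arm.read_opening(),3),np.round(arm.read_joint_positions(),2))
E
python3 - <<'E'
from h import *
M=ori(T,SY); 
arm.line_to(arm.read_tool_pos()+[.05,-.1,.27],.3); st("up")
arm.movep([.45,0.0,.5],q(ori(0,0))); st("mid")
arm.movep(tcp(SW+[0,0,.13],M,.054),q(M)); st("pre")
cv2.imwrite("pics/s1.png",cv2.resize(snapshot("scene")[120:370,200:500],None,fx=2,fy=2))
E
```

```text
up 1.2 [0.219 0.527 0.571] [-0.4 -1.  -0.3] 1.0 [-1.22  0.37  0.01  1.1  -0.    1.67  0.09]
mid 3.3 [0.45  0.001 0.5  ] [ 0.6  0.7 -0.4] 0.998 [-0.52  0.17  0.57  1.61 -0.09  1.39  1.64]
pre 4.8 [ 0.566 -0.226  0.212] [ 0.4 -0.4 -1. ] 0.998 [ 0.38  0.56  0.04  1.97 -0.91  0.24  2.78]
```

View pics/s1.png

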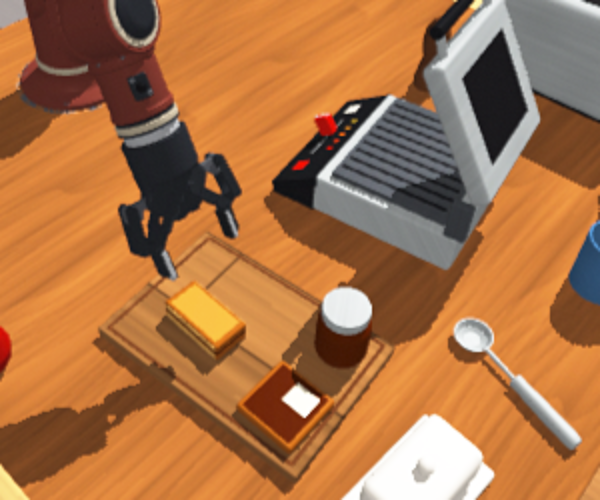

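The gripper is lined up above the sandwich (crop (205,318)), with one finger on each side. q7 is near its limit, so I'll use the half-turned grasp and pick.

```bash
python3 - <<'E'
from h import *
M=ori(T,SY,-1); p=lambda dz:tcp(SW+[0,0,dz],M,.054)
print(np.round(arm.ik(p(.13),q(M)),2))
arm.movep(p(.13),q(M)); st("pre")
arm.line_to(p(.05),.15); arm.line_to(p(.010),.06); st("down")
arm.move_gripper(0.3,30); st("grip"); print(arm.read_finger_force())
arm.line_to(p(.18),.15); st("lift"); print(arm.read_finger_force())
for n,x in[("in0",G(-.16,0,.21)),("in",G(0,0,.14))]:
    Mg=ori(T,YG,-1); j=arm.ik(tcp(x,Mg,.054),q(Mg)); print(n,None if j is None else np.round(j,2))
cv2.imwrite("pics/s2.png",cv2.resize(snapshot("scene")[70:370,150:500],None,fx=1.8,fy=1.8))
E
```

```text
[ 0.38  0.56  0.05  1.97 -0.91  0.24  2.78]
pre 5.1 [ 0.565 -0.227  0.211] [ 0.9 -0.1 -0.6] 0.998 [ 0.38  0.56  0.04  1.97 -0.91  0.24  2.78]Traceback (most recent call last):
  File "<stdin>", line 5, in <module>
station.MotionError: the arm cannot follow that straight line within its joint ranges
```

```bash
python3 - <<'E'
from h import *
j=np.array(arm.read_joint_positions()); j[6]-=np.pi; arm.move_j(j)
q0=arm.read_eef_rot(); st("flip"); s=1 if abs(np.dot(q(ori(T,SY,1)),q0))>.9 else -1; print("s",s)
M=ori(T,SY,s); p=lambda dz:tcp(SW+[0,0,dz],M,.054)
for a in (.12,.10,.08,.06,.05):
    k=arm.ik(p(a),q(M)); print(a,np.round(k,2))
arm.line_to(p(.05),.15,q(M)); st("mid"); arm.line_to(p(.010),.06); st("down")
arm.move_gripper(0.3,30); st("grip"); print(arm.read_finger_force())
arm.line_to(p(.15),.15); st("lift"); print(arm.read_finger_force())
for n,x in[("in0",G(-.16,0,.21)),("in",G(0,0,.14))]:
    Mg=ori(T,YG,s); j=arm.ik(tcp(x,Mg,.054),q(Mg)); print(n,None if j is None else np.round(j,2))
cv2.imwrite("pics/s2.png",cv2.resize(snapshot("scene")[70:370,150:500],None,fx=1.8,fy=1.8))
E
```

```text
flip 7.7 [ 0.565 -0.227  0.211] [ 0.2  0.  -0.2] 1.0 [ 0.38  0.56  0.04  1.97 -0.91  0.24 -0.36]
s -1
0.12 [ 0.41  0.58  0.    1.98 -0.93  0.2  -0.34]
0.1 [ 0.46  0.61 -0.08  1.99 -0.97  0.14 -0.28]
0.08 [ 0.53  0.65 -0.18  2.   -1.01  0.06 -0.22]
0.06 [ 0.78  0.75 -0.57  2.01  1.61  0.21 -2.76]
0.05 [ 0.99  0.91 -0.96  2.01  1.68  0.52 -2.72]Traceback (most recent call last):
  File "<stdin>", line 7, in <module>
station.MotionError: the arm cannot follow that straight line within its joint ranges
```

```bash
python3 - <<'E'
from h import *
for t in(16,20,23):
  for n,x,y in[("pick",SW+[0,0,.01],SY),("lift",SW+[0,0,.15],SY),("in0",G(-.12,0,.2),YG),("in",G(0,0,.14),YG),("pl",G(0,0,.11),YG)]:
    M=ori(np.radians(t),y,-1); print(t,n,np.round(arm.ik(tcp(x,M,.054),q(M)),2))
E
```

```text
16 pick [ 0.25  0.78  0.2   1.89 -0.84  0.31 -0.47]
16 lift [ 0.03  0.62  0.55  1.8  -0.72  0.65 -0.63]
16 in0 [-0.83  0.48  0.67  2.04 -0.58  0.5  -1.18]
16 in [-0.71  0.73  0.65  1.78 -0.77  0.58 -1.04]
16 pl [-0.7   0.78  0.64  1.8  -0.87  0.54 -0.96]
20 pick [ 0.36  0.77  0.04  1.94 -0.93  0.17 -0.35]
20 lift [ 0.11  0.58  0.43  1.85 -0.75  0.54 -0.58]
20 in0 [-0.9   0.49  0.76  2.09 -0.78  0.43 -0.99]
20 in [-0.74  0.73  0.67  1.84 -0.92  0.5  -0.9 ]
20 pl [-0.73  0.78  0.67  1.86 -1.05  0.47 -0.78]
23 pick [ 0.48  0.77 -0.14  1.97 -1.01  0.04 -0.22]
23 lift [ 0.18  0.56  0.33  1.89 -0.78  0.45 -0.53]
23 in0 [-0.99  0.53  0.91  2.14 -1.05  0.44 -0.72]
23 in [-0.77  0.74  0.72  1.88 -1.09  0.46 -0.74]
23 pl [-0.72  0.76  0.63  1.9  -1.18  0.39 -0.66]
```

```bash
sed -i 's/^T=.*/T=np.radians(21)/' h.py; python3 - <<'E'
from h import *
M=ori(T,SY,-1); p=lambda dz:tcp(SW+[0,0,dz],M,.054)
arm.movep(p(.13),q(M)); st("pre")
arm.line_to(p(.05),.15); arm.line_to(p(.010),.06); st("down")
arm.move_gripper(0.3,30); st("grip"); print(arm.read_finger_force())
arm.line_to(p(.17),.15); st("lift"); print(arm.read_finger_force())
cv2.imwrite("pics/s2.png",cv2.resize(snapshot("scene")[70:370,150:500],None,fx=1.8,fy=1.8))
E
```

```text
pre 8.1 [ 0.571 -0.227  0.213] [-1.1  0.2 -0.7] 1.0 [ 0.16  0.59  0.34  1.89 -0.78  0.45 -0.54]
down 9.6 [ 0.571 -0.228  0.094] [-0.2 -0.3 -0.3] 0.999 [ 0.39  0.77 -0.01  1.95 -0.97  0.13 -0.29]
grip 10.0 [ 0.571 -0.228  0.094] [-2.   1.4  4.2] 0.602 [ 0.39  0.77 -0.01  1.95 -0.97  0.13 -0.29]
31.99354112148285
lift 11.2 [ 0.57  -0.227  0.252] [ 0.6 -0.1 -1.3] 0.602 [ 0.1   0.55  0.43  1.85 -0.72  0.55 -0.61]
31.368770599365234
```

View pics/s2.png

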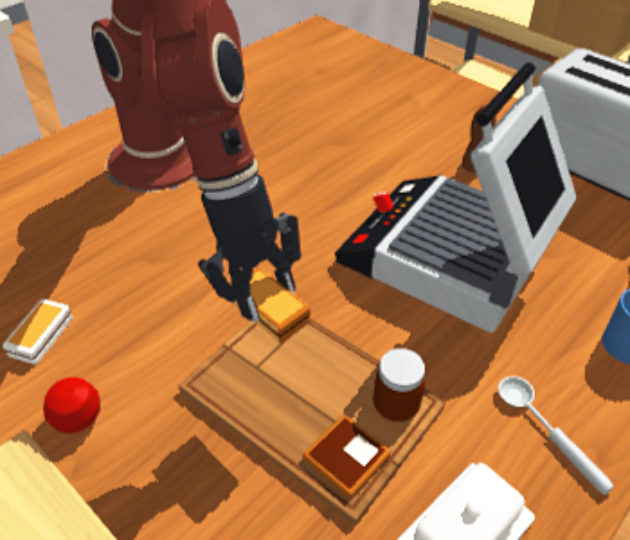

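The sandwich is held between the pads at crop (283,308), hanging level. Now I'll place it.

```bash
python3 - <<'E'
from h import *
M=ori(T,YG,-1); p=lambda x,z:tcp(G(x,0,z),M,.054)
arm.movep(p(-.14,.215),q(M)); st("in0")
arm.line_to(p(0,.140),.12); st("in")
for z in(.118,.114,.1115,.110,.1085):
    arm.line_to(p(0,z),.05); f=arm.read_ft_force(); print(z,np.round(f,1))
    if f[2]>4: break
cv2.imwrite("pics/s3.png",cv2.resize(snapshot("scene")[30:280,280:500],None,fx=2.4,fy=2.4))
E
```

```text
in0 12.7 [0.479 0.149 0.266] [-1.1 -0.  -1.8] 0.602 [-0.85  0.4   0.64  2.13 -0.56  0.36 -1.2 ]
in 14.2 [0.616 0.173 0.191] [-1.1 -0.2 -1.2] 0.601 [-0.62  0.67  0.46  1.85 -0.68  0.37 -1.11]
0.118 [ 0.1 -0.  -1.6]
0.114 [ 0.2  0.7 -1.8]
0.1115 [-0.1  0.5 -1.6]
0.11 [-2.2  0.6  2.2]
0.1085 [-6.9 -0.5 11.7]
```

View pics/s3.png

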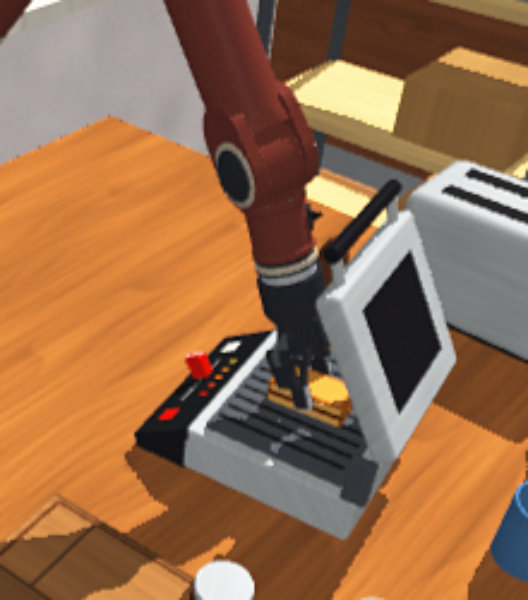

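The sandwich is on the plate at crop (315,392), and contact came at the expected height. Next: release, retreat and check the placing.

```bash
python3 - <<'E'
from h import *
M=ori(T,YG,-1); p=lambda x,z:tcp(G(x,0,z),M,.054)
arm.move_gripper(0.95); 
arm.line_to(p(-.03,.16),.1); arm.line_to(p(-.16,.24),.2); arm.move_gripper(0.0); st("out")
V=ori(0,YG,-1); v=lambda x:tcp(x,V,.073)
arm.movep(v(G(-.14,0,.43)),q(V)); st("up")
a=cv2.resize(snapshot("top")[110:240,190:320],None,fx=3.5,fy=3.5,interpolation=2)
b=cv2.resize(snapshot("scene")[60:260,320:480],None,fx=2.275,fy=2.275,interpolation=2)
cv2.imwrite("pics/s4.png",np.hstack([a,b[:455,:364]]))
E
```

```text
out 18.7 [0.459 0.147 0.29 ] [1.  0.4 0. ] -0.0 [-0.96  0.34  0.74  2.15 -0.48  0.41 -1.28]
up 19.7 [0.497 0.154 0.502] [-1.5 -0.  -0.1] -0.0 [-0.98  0.39  0.99  1.44 -0.32  1.48 -1.4 ]
```

View pics/s4.png

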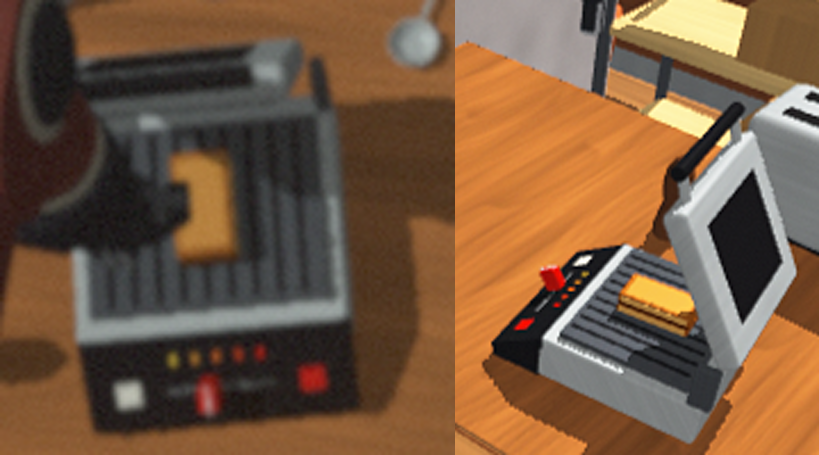

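The sandwich lies flat and square in the middle of the plate: top-crop (205,207), with the plate's middle about (208,215). The lid is untouched. Now I'll lower it.

```bash
python3 - <<'E'
from h import *
V=ori(0,YG,-1); v=lambda x:tcp(x,V,.073)
arm.line_to(v(tip(1.157)+GX*.010+Z*.06),.2); arm.line_to(v(tip(1.157,.004)+GX*.010),.08); st("at")
for psi in np.r_[np.linspace(1.157,.18,14),.114]:
    arm.line_to(v(tip(psi,.004*min(1,max(0,psi-.114)/.5))),.08); f=arm.read_ft_force(); print(round(psi,2),np.round(f,1))
    if np.linalg.norm(f)>25: print("STOP");break
for o in(.002,.004,.006):
    if arm.read_ft_force()[2]>12: break
    arm.line_to(v(tip(.114,o)),.03); print(o,np.round(arm.read_ft_force(),1))
st("end")
b=cv2.resize(snapshot("scene")[60:260,320:480],None,fx=2.275,fy=2.275,interpolation=2)
cv2.imwrite("pics/s5.png",b)
E
```

```text
at 21.8 [0.68  0.184 0.42 ] [-0.4 -0.2  0.6] -0.001 [-0.65  0.76  0.86  1.04 -0.55  1.55 -1.34]
1.16 [-0.5  0.3 -0.2]
1.08 [-0.2 -0.4  0.5]
1.01 [-0.3  0.5 -0.8]
0.93 [ 0.4 -1.  -0.7]
0.86 [ 0.6 -0.8 -0.2]
0.78 [-1.1 -0.6  0.3]
0.71 [ 0.2  0.  -0.9]
0.63 [-0.4  0.5  0.6]
0.56 [ 0.4  0.  -0.4]
0.48 [ 0.1  0.3 -0. ]
0.41 [ 0.2 -0.2  0.2]
0.33 [0.4 0.9 0.6]
0.26 [-1.   0.2 -0.7]
0.18 [0.2 0.5 0.2]
0.11 [-0.4  0.6 -0. ]
0.002 [-2.4 -0.2 10.2]
0.004 [-5.6  1.2 20.8]
end 28.0 [0.507 0.155 0.23 ] [-5.6  1.2 20.8] -0.001 [-0.85  0.65  0.83  1.88 -0.61  0.89 -1.13]
```

View pics/s5.png

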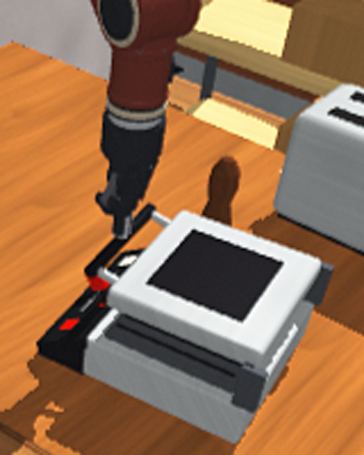

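The lid is level and closed at its stop, with the tip on the handle at crop (122,235) and the force rising there. Now the slide.

```bash
python3 - <<'E'
from h import *
V=ori(0,YG,-1)
arm.line_to(tcp(tip(.114,-.06),V,.073),.15)
M=ori(np.radians(25),YG,-1); h=.012
p=lambda y,out=0:tcp(G(-.153-.53*h-.0035,y,.045+.848*h-.002),M,.073+out)
arm.line_to(tcp(tip(.114,-.06)-GX*.1,V,.073),.2); st("back")
arm.movep(p(.048,.08),q(M)); st("pre")
arm.line_to(p(.048),.1); st("in"); f0=np.array(arm.read_ft_force())
y=.048
while y>-.03:
    y-=.004; arm.line_to(p(y),.06); f=(np.array(arm.read_ft_force())-f0)@GY; print(round(y,3),round(f,1))
    if abs(f)>12: break
st("pushed")
b=cv2.resize(snapshot("scene")[110:230,310:440],None,fx=4,fy=4,interpolation=2)
cv2.imwrite("pics/s6.png",b)
E
```

```text
back 29.3 [0.409 0.139 0.291] [0.2 0.1 0.6] 0.003 [-1.06  0.43  0.97  2.05 -0.46  0.89 -1.24]
pre 32.0 [0.403 0.186 0.192] [0.1 0.4 0.3] 0.001 [-0.69  0.44  0.17  2.39  2.31  0.12  2.03]
in 33.0 [0.436 0.192 0.12 ] [ 0.5 -0.4 -0.4] -0.002 [-0.47  0.63 -0.1   2.36  2.45  0.33  1.92]
0.044 0.5
0.04 -0.6
0.036 1.3
0.032 1.1
0.028 2.4
0.024 1.1
0.02 1.8
0.016 0.8
0.012 1.4
0.008 1.8
0.004 1.8
-0.0 0.5
-0.004 1.9
-0.008 1.0
-0.012 1.5
-0.016 5.6
-0.02 11.2
-0.024 16.5
pushed 37.5 [0.447 0.129 0.12 ] [-2.2 15.8 -0.7] 0.002 [-0.23  0.63 -0.18  2.39  2.62  0.35  1.93]
```

View pics/s6.png

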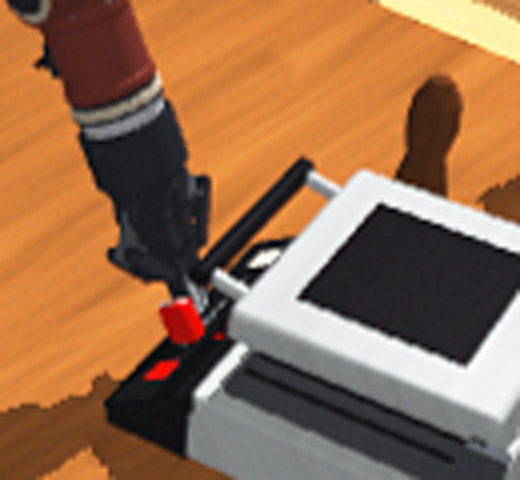

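The grip (crop (183,318)) is at the red-square end and the force built up at the predicted stop. I'll back off, retreat and take one last look.

```bash
python3 - <<'E'
from h import *
M=ori(np.radians(25),YG,-1); h=.012
p=lambda y,out=0:tcp(G(-.153-.53*h-.0035,y,.045+.848*h-.002),M,.073+out)
arm.line_to(p(-.004),.05); arm.line_to(p(-.004,.10),.1); arm.pause(.5); st("clear")
cv2.imwrite("pics/s7.png",cv2.resize(snapshot("scene")[90:370,240:490],None,fx=2,fy=2,interpolation=2))
E
```

```text
clear 39.7 [0.403 0.134 0.21 ] [-0.1  0.7 -0. ] -0.001 [-0.52  0.37  0.12  2.42  2.37  0.09  2.1 ]
```

View pics/s7.png

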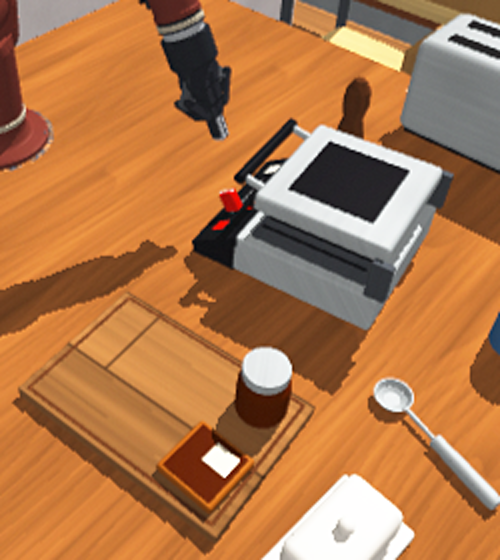

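The lid is closed (crop (345,185)), the slide is at the red end (230,200), the jar and toast are where they were, and the robot is clear of everything.

```bash
python3 -c "
from station import *
print(ticket.finish_job())"
```

```text
the job is handed in; nothing more can be done
None
```

I handed the job in at about 40 s: the sandwich is flat in the middle of the lower plate, the lid is closed, the heat slide is at its red end stop, and the jar and toast were left where they stood.

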